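# Gauge the clearance under a thickness bar

## Task

Find out how high the gap under the steel crossbar is: try the four aluminium gauge plates by sliding them nose first under it, starting with the thinnest, then the next thicker, and so on, until one is stopped by the bar; do not push anything thicker than that one against the bar. Leave the thickest plate that goes in under the bar, its nose level with or just past the bar's far side, and leave the other three lying flat on the near side, drawn back a couple of centimetres clear of the bar. Leave the jars, bowl and tiles where they are.

Things in the scene. Friction and masses are not known exactly. Their poses are not given: they have to be found in the camera images.
- portal: Fixed rigid frame: two posts (y = +-285 mm, 185 high) hold a level steel crossbar 40 deep (x 0 to 40), 540 long (y), 32 tall. Origin: on the table under the middle of the bar's near face; x points through the gap away from the plates, y along the bar. The height of the gap from table to bar changes each start and is not given: find it by trying. Bar top below 75 mm. The thinnest plate always goes in.
- gauge_a_tab (a point): Centre of the upright tab of the 20 mm gauge plate (thinnest of four), 41 mm above the table. Tab: 12 mm thick (x), 40 wide (y), rises 43 above the plate's top; push, pull or pinch the plate by it. x points to the plate's nose, 115 mm ahead of here; its rear end is 25 mm behind. Plates lie flat in a row before the bar, noses to the gap, about 95 mm apart, order changing.
- gauge_a_nose (a point): Middle of the front end face of the 20 mm gauge plate, 10 mm above the table. Bare aluminium like the others, 140 mm long (x), 50 wide (y), 20 thick, 0.30 kg +-30 %, slides on the table.
- gauge_b_tab (a point): Centre of the upright tab of the 26 mm gauge plate (second of four), 47 mm above the table. Tab: 12 mm thick (x), 40 wide (y), rises 43 above the plate's top; push, pull or pinch the plate by it. x points to the plate's nose, 115 mm ahead of here; its rear end is 25 mm behind. Plates lie flat in a row before the bar, noses to the gap, about 95 mm apart, order changing.
- gauge_b_nose (a point): Middle of the front end face of the 26 mm gauge plate, 13 mm above the table. Bare aluminium like the others, 140 mm long (x), 50 wide (y), 26 thick, 0.38 kg +-30 %, slides on the table.
- gauge_c_tab (a point): Centre of the upright tab of the 32 mm gauge plate (third of four), 53 mm above the table. Tab: 12 mm thick (x), 40 wide (y), rises 43 above the plate's top; push, pull or pinch the plate by it. x points to the plate's nose, 115 mm ahead of here; its rear end is 25 mm behind. Plates lie flat in a row before the bar, noses to the gap, about 95 mm apart, order changing.
- gauge_c_nose (a point): Middle of the front end face of the 32 mm gauge plate, 16 mm above the table. Bare aluminium like the others, 140 mm long (x), 50 wide (y), 32 thick, 0.47 kg +-30 %, slides on the table.
- gauge_d_tab (a point): Centre of the upright tab of the 38 mm gauge plate (thickest of four), 59 mm above the table. Tab: 12 mm thick (x), 40 wide (y), rises 43 above the plate's top; push, pull or pinch the plate by it. x points to the plate's nose, 115 mm ahead of here; its rear end is 25 mm behind. Plates lie flat in a row before the bar, noses to the gap, about 95 mm apart, order changing.
- gauge_d_nose (a point): Middle of the front end face of the 38 mm gauge plate, 19 mm above the table. Bare aluminium like the others, 140 mm long (x), 50 wide (y), 38 thick, 0.55 kg +-30 %, slides on the table.
- jar_row_mid (a point): Pigment jar, 56 mm across, 75 mm high, standing in the row among the gauge plates. Bystander. Its centre.
- jar_1_mid (a point): Pigment jar, 64 mm across, 85 mm high, close beyond the bar. Bystander. Its centre.
- jar_2_mid (a point): Pigment jar, 64 mm across, 85 mm high, close beyond the bar. Bystander. Its centre.
- jar_3_mid (a point): Small pigment jar, 52 mm across, 70 mm high, close beyond the bar. Bystander. Its centre.
- bowl_mid (a point): White bowl, 100 mm across, 45 mm high, at the left. Bystander. Its centre.
- tiles_mid (a point): Stack of fired tiles, 100 x 100 x 40 mm, at the right. Bystander. Its centre.
Not all that is in view belongs to the job. Leave any black or yellow look-alike of the part that bears gauge_b_tab alone.

How it is judged:
By the outcome, as a careful person would: the job done as asked, in the order asked, and still so for the second after the job is handed in, with the robot touching nothing.
It also fails if it takes over 72 s, if anything falls off the work surface, if the arm or the gripper's body presses on something with over 40 N, if the wrist force passes 120 N, or if a joint passes its speed limit or range.

## Robot

A 6-joint arm with a two-finger parallel gripper is mounted at the origin on the work surface. World frame = base frame: x ahead of the robot, y to its left, z up, the work surface at z = 0. Lengths are in mm, angles in rad, forces in N, time in s.
With the tool pointing down it reaches from about 350 to 975 mm from the base axis. Payload 7.1 kg.
Tool frame: the origin (TCP) lies at the very end of the fingers, on their centre line; the grasp point (between the pads) lies 19 mm behind it (ctrl.grip_point_offset is the distance from the TCP to the grasp point, in mm); z points along the fingers, y is the direction in which the jaws open and shut (so a half turn about z gives the same grasp; the last joint's range is limited). The gripper opens to 88 mm and grips with 3 to 60 N. Pads are 20 mm wide; open, the fingers measure 115 mm over their backs; the gripper's body (75 mm by 178 mm) begins 61 mm behind the grasp point.
Start: joints at [1.13, 0.423, 1.63, -0, 1.089, -0.019], TCP at [255.845, 570.218, 222.675] pointing down, gripper open.
Joint ranges: [-3, 3], [-0.9, 2.11], [0.09, 2.58], [-1.31, 4.45], [0.11, 2.69], [-2.54, 2.54]. Speed limits (rad/s): [2.39, 2.39, 3.01, 3.14, 3.14, 3.14].

## Interface

Orientations are given as a rotation vector (axis times angle).
In Python, from workcell import ctrl gives the robot as it stands.
- The arm moves only by the tool move_arm, never from a script. Its argument "increments" is one flat list of numbers, 5 for each row, row after row: the closure in counts, from 0 (fully open) to 255 (shut), then the shift along the tool's x, y, z in mm, then the turn about the tool's z in degrees. In form: [grip, dx, dy, dz, yaw, grip, dx, dy, dz, yaw, ...]. A call has 1 to 12 rows; each row is the pose to reach, as a shift and turn from the pose measured when the call began, along the tool's axes at that moment; what a row does not reach only later rows make up. A row lasts 1/8 s, in which the tool goes at most 62.5 mm and 10.7 degrees, less where a joint would pass 70% of its speed; a pose out of reach is approached as far as the arm can. A call with a gripper value outside its range is refused whole. The fingers move at their own pace and stop on an object; the grip force is fixed at half the most. Time passes only in rows, so rows that repeat a pose let the fingers close. It gives the time, the measured TCP pose, the force and the opening at its end, in the units of the state.
- ctrl.get_obs(): the state, without advancing time (a new reading comes with each control period).
- ctrl.get_image(name): name is "scene" or "top" or "wrist"; returns a dict with "frame" (420x560x3 uint8, red, green, blue), "vertical_fov" (degrees; the focal length in pixels is half the picture's height over the tangent of half this angle, whatever the lens; pixels are square), "cx", "cy" (the principal point, pixels), "distortion" ([k1, k2, p1, p2, k3] as OpenCV has them; the pictures are not rectified), "pose" (4x4, takes a point from camera to world coordinates); the wrist camera has in their place "mount" (4x4, takes a point from camera to tool coordinates, whose origin is the TCP and whose axes are the flange's). Camera axes: x right, y down, z forward; pixel columns grow to the right and rows downward; lengths in mm; the calibration is good to about 2 mm. A picture is of the moment at which its call begins: read the wrist's pose just before it. There is no depth.
- ctrl.close_job(): hands the job in, once; it reports no verdict.
The state is a dict: "t": time; "qpos": joint angles; "qvel": joint speeds; "joint_torque": joint torques, N m; "ee_pos": TCP position; "orientation": TCP orientation; "ft_force": force on the tool from outside, world axes, zero at the start; "moment": the same for the moment, N m; "width": finger opening in mm.
Only numpy, scipy, OpenCV 4.12 (cv2) and the standard library are available. Lean on these libraries where they do the work, as an engineer would, in place of code of your own. Each camera call takes 0.05 s, during which the arm holds its last target.

## Working session

There is one attempt and no reset: what is moved stays moved. The work goes in short steps, Python scripts to look and compute and a tool call to move; the robot and the scene stay as the last step left them, time stands still between calls to the robot, and variables do not carry over. Pictures are saved under pics/ and viewed, and the job is handed in when it is done.

Besides the shell and the picture viewer there is one more tool, called as name(argument=value, ...) on one line, values as JSON. move_arm: Moves the arm, as the interface text tells. Its arguments: {"type":"object","properties":{"increments":{"type":"array","items":{"type":"number"}}},"required":["increments"]}

```bash
ls; mkdir -p pics; python3 - <<'E'
from workcell import ctrl
import cv2,numpy as np,pickle
o=ctrl.get_obs();print(o)
d={}
for n in("scene","top"):
    im=ctrl.get_image(n);d[n]=im
    cv2.imwrite(f"pics/{n}0.png",im["frame"][:,:,::-1])
    print(n,im["vertical_fov"],im["cx"],im["cy"],im["distortion"],np.round(im["pose"],3).tolist())
pickle.dump(d,open("d0.pkl","wb"))
E
```

```text
pics
{'t': 0.0, 'qpos': array([ 1.13003874e+00,  4.23845503e-01,  1.63068733e+00, -3.40899585e-05,
        1.08862050e+00, -1.89602801e-02]), 'qvel': array([-0.0005254 ,  0.00127787, -0.00049794,  0.00080354, -0.00147619,
        0.002913  ]), 'joint_torque': array([ 4.02162977e-04, -5.44599652e+01, -2.73681450e+01,  6.44532521e-02,
        2.25605158e-02, -6.91394939e-05]), 'ee_pos': array([255.59691904, 569.7274423 , 221.8998471 ]), 'orientation': array([-6.57564220e-01, -3.07167032e+00,  2.39759673e-03]), 'ft_force': array([-0.57742652, -0.73013197,  0.14884574]), 'moment': array([-0.00086258,  0.03965355, -0.04150108]), 'width': 87.80617340158976}
scene 52.38828339707011 278.508545829858 214.22272086869927 [0.00581155 0.         0.         0.         0.        ] [[0.113, 0.767, -0.632, 1346.331], [0.994, -0.09, 0.068, -107.159], [-0.004, -0.635, -0.772, 1119.717], [0.0, 0.0, 0.0, 1.0]]
top 42.8799369525519 286.5640725577978 207.8626148809551 [-0.13588391  0.          0.          0.          0.        ] [[-0.024, -0.992, 0.123, 269.424], [-1.0, 0.022, -0.017, 7.34], [0.014, -0.123, -0.992, 1847.481], [0.0, 0.0, 0.0, 1.0]]
```

View pics/scene0.png

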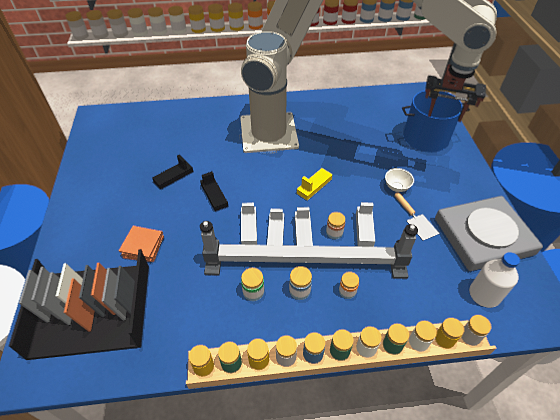

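View pics/top0.png

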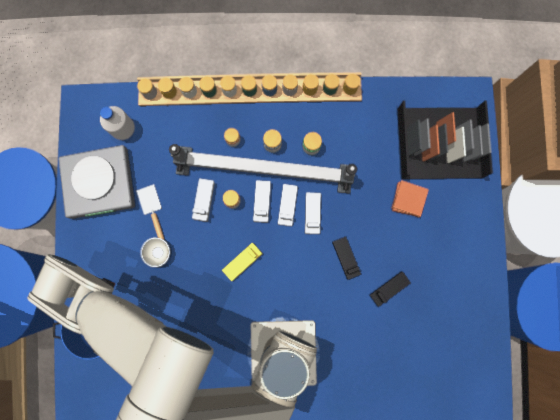

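The scene view shows the bar at rows ~245-265, with four aluminium plates on its near side at columns 248, 275, 303 and 366 and the row jar at 336. The top view has plates at columns 203, 262, 288 and 313. The black and yellow look-alikes lie apart from them. I'll zoom in next.

```bash
cat > h.py <<'E'
import numpy as np,cv2
def K(im):
    h=im["frame"].shape[0]; f=h/2/np.tan(np.radians(im["vertical_fov"]/2))
    return np.array([[f,0,im["cx"]],[0,f,im["cy"]],[0,0,1.]])
def rays(im,px,pose=None):
    P=np.array(im["pose"] if pose is None else pose)
    u=cv2.undistortPoints(np.array(px,float).reshape(-1,1,2),K(im),np.array(im["distortion"],float)).reshape(-1,2)
    d=np.c_[u,np.ones(len(u))]@P[:3,:3].T
    return P[:3,3],d
def plane(im,px,z,pose=None):
    o,d=rays(im,px,pose); z=np.broadcast_to(z,(len(d),))
    return o+d*((z-o[2])/d[:,2])[:,None]
def proj(im,X,pose=None):
    P=np.linalg.inv(np.array(im["pose"] if pose is None else pose))
    r=cv2.Rodrigues(P[:3,:3])[0]
    return cv2.projectPoints(np.array(X,float).reshape(-1,3),r,P[:3,3],K(im),np.array(im["distortion"],float))[0].reshape(-1,2)
E
python3 - <<'E'
import pickle,cv2
d=pickle.load(open("d0.pkl","rb"))
a=d["top"]["frame"][120:250,160:370,::-1]
cv2.imwrite("pics/topc.png",cv2.resize(a,None,fx=3.8,fy=3.8,interpolation=cv2.INTER_CUBIC))
a=d["scene"]["frame"][190:300,190:420,::-1]
cv2.imwrite("pics/scc.png",cv2.resize(a,None,fx=3.4,fy=3.4,interpolation=cv2.INTER_CUBIC))
E
```

```text
(no output)
```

View pics/topc.png

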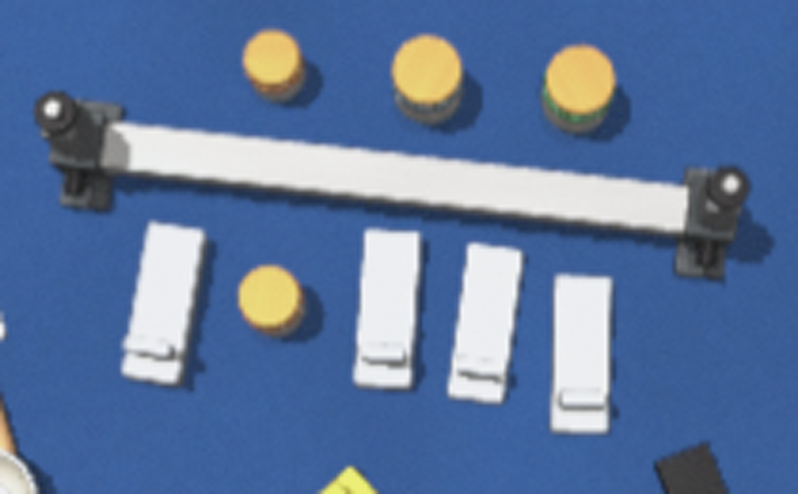

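View pics/scc.png

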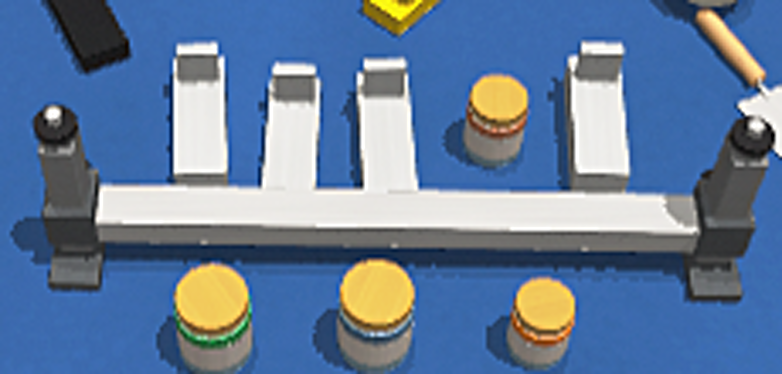

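```bash
python3 - <<'E'
import pickle,cv2,numpy as np
from h import *
from workcell import ctrl
d=pickle.load(open("d0.pkl","rb"))
t=d["top"]
def c(p): return (np.array(p,float)+0.5)/3.8-0.5+[160,120]
for n,p in dict(P1=[(150,222),(206,230),(122,376),(182,384)],P2=[(365,229),(422,233),(354,383),(410,388)],P3=[(468,243),(522,249),(448,396),(503,403)],P4=[(556,276),(611,277),(551,430),(608,432)]).items():
    print(n,plane(t,c(p),30)[:,:2].round().tolist())
print("bar",plane(t,c([(108,168),(128,124),(687,231),(687,186)]),65)[:,:2].round().tolist())
print("postbase",plane(t,c([(62,205),(108,210),(676,273),(722,279)]),10)[:,:2].round().tolist())
print("jars",plane(t,c([(270,297)]),75)[:,:2].round(), plane(t,c([(427,68),(579,80),(273,58)]),85)[:,:2].round().tolist())
im=ctrl.get_image("wrist");print(im["vertical_fov"],im["cx"],im["cy"],im["distortion"],np.round(im["mount"],3).tolist())
cv2.imwrite("pics/w0.png",im["frame"][:,:,::-1])
o=ctrl.get_obs();R=cv2.Rodrigues(o["orientation"])[0];print(R.round(3),o["ee_pos"])
E
```

```text
P1 [[605.0, 276.0], [596.0, 225.0], [465.0, 302.0], [456.0, 248.0]]
P2 [[594.0, 81.0], [589.0, 29.0], [454.0, 93.0], [448.0, 43.0]]
P3 [[579.0, -12.0], [572.0, -61.0], [440.0, 9.0], [433.0, -40.0]]
P4 [[547.0, -91.0], [545.0, -141.0], [407.0, -83.0], [404.0, -134.0]]
bar [[648.0, 309.0], [688.0, 291.0], [580.0, -208.0], [621.0, -209.0]]
postbase [[626.0, 361.0], [621.0, 318.0], [550.0, -203.0], [544.0, -245.0]]
jars [[527. 164.]] [[728.0, 21.0], [715.0, -114.0], [741.0, 158.0]]
62.348192552114426 282.8435528810643 212.80211678288453 [-0.04116994  0.          0.          0.          0.        ] [[-0.001, -0.966, -0.26, 71.0], [1.0, -0.001, 0.0, -0.307], [-0.0, -0.26, 0.966, -162.467], [0.0, 0.0, 0.0, 1.0]]
[[-0.912  0.409 -0.   ]
 [ 0.409  0.912 -0.001]
 [-0.    -0.001 -1.   ]] [255.65142227 569.86181636 222.09002226]
```

View pics/w0.png

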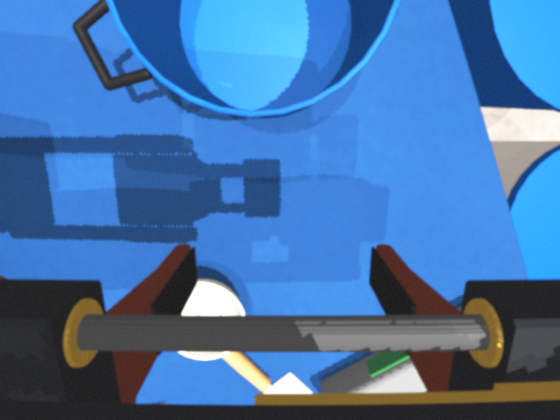

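Next I'll move to two viewpoints over the row so I can triangulate the plate and tab heights.

move_arm(increments=[0, -40, -40, -60, -5, 0, -283, -278, -78, -16.5, 0, -283, -278, -78, -16.5, 0, -283, -278, -78, -16.5, 0, -283, -278, -78, -16.5, 0, -283, -278, -78, -16.5, 0, -283, -278, -78, -16.5, 0, -283, -278, -78, -16.5, 0, -283, -278, -78, -16.5, 0, -283, -278, -78, -16.5])

```text
t: 1.4
ee_pos: [399.7, 201.3, 300.2]
orientation: [-0.208, -3.134, 0.002]
ft_force: [0.2, 0.8, 0.8]
width: 88.0
```

```bash
cat > snap.py <<'E'
import sys,pickle,cv2,numpy as np
from workcell import ctrl
def snap(tag):
    o=ctrl.get_obs(); im=ctrl.get_image("wrist")
    T=np.eye(4);T[:3,:3]=cv2.Rodrigues(o["orientation"])[0];T[:3,3]=o["ee_pos"]
    im["pose"]=T@np.array(im["mount"]); im["T"]=T
    pickle.dump(im,open(tag+".pkl","wb")); cv2.imwrite(f"pics/{tag}.png",im["frame"][:,:,::-1])
    print(o["t"],o["ee_pos"].round(1),T[:3,:3].round(3).tolist(),o["ft_force"].round(1),np.abs(o["qvel"]).max().round(4))
snap(sys.argv[1])
E
python3 snap.py w1
```

```text
1.4 [399.7 201.3 300.2] [[-0.991, 0.132, -0.001], [0.132, 0.991, -0.001], [0.001, -0.001, -1.0]] [0.2 0.8 0.8] 0.006
```

View pics/w1.png

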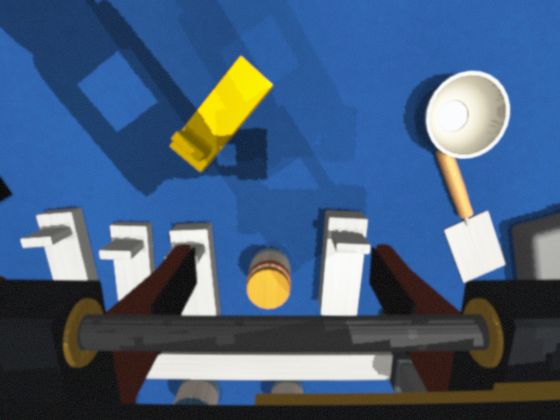

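Fingers at the bottom of this view (rows above 250) hide the noses; plate tabs show at (45,238), (122,243), (190,240) and (350,240). I need to move further over the bar.

move_arm(increments=[0, -190, 25, 0, 0, 0, -190, 25, 0, 0, 0, -190, 25, 0, 0, 0, -190, 25, 0, 0, 0, -190, 25, 0, 0, 0, -190, 25, 0, 0])

```text
t: 2.2
ee_pos: [589.9, 201.6, 300.0]
orientation: [-0.205, -3.133, 0.002]
ft_force: [-0.8, 0.4, 0.1]
width: 87.8
```

```bash
python3 snap.py w2
```

```text
2.2 [589.9 201.6 300. ] [[-0.991, 0.131, -0.002], [0.131, 0.991, -0.001], [0.001, -0.001, -1.0]] [-0.8  0.4  0.1] 0.0104
```

move_arm(increments=[0, -26, -198, 0, 0, 0, -26, -198, 0, 0, 0, -26, -198, 0, 0, 0, -26, -198, 0, 0, 0, -26, -198, 0, 0, 0, -26, -198, 0, 0, 0, -26, -198, 0, 0])

```text
t: 3.12
ee_pos: [589.9, 3.4, 300.6]
orientation: [-0.202, -3.134, 0.002]
ft_force: [-0.8, 0.2, -0.3]
width: 87.6
```

```bash
python3 snap.py w3
```

```text
3.125 [589.9   3.4 300.6] [[-0.992, 0.129, -0.001], [0.129, 0.992, -0.001], [0.001, -0.001, -1.0]] [-0.8  0.2 -0.3] 0.0033
```

View pics/w2.png

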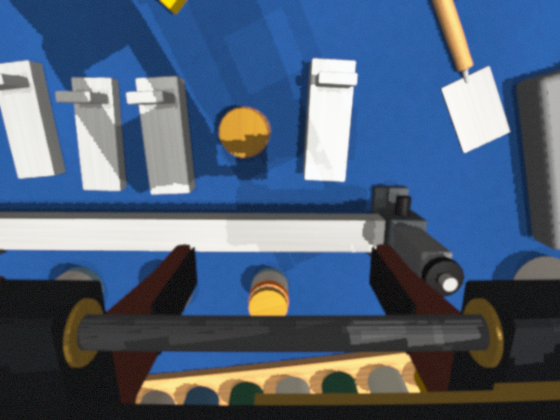

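View pics/w3.png

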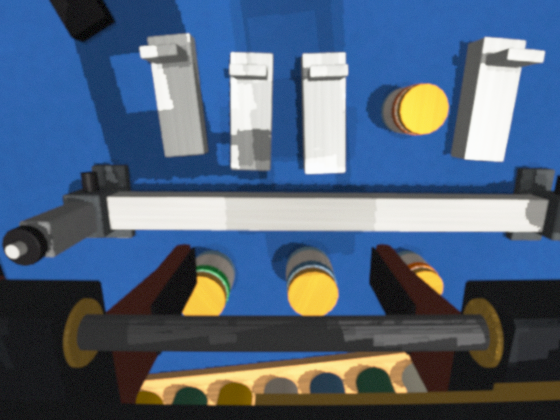

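Both views show all four plates, the bar and the near-side jar (w2: plates at columns 35, 98, 165, 330; w3: 175, 250, 325, 487). I'll zoom in to read the corners.

```bash
python3 - <<'E'
import pickle,cv2
for tag,boxes in dict(w2=[(0,50,200,210),(290,45,390,195)],w3=[(130,25,355,180),(440,25,560,175)]).items():
    im=pickle.load(open(tag+".pkl","rb"))["frame"][:,:,::-1]
    for i,(a,b,c,d) in enumerate(boxes):
        f=3.5
        e=cv2.resize(im[b:d,a:c],None,fx=f,fy=f,interpolation=cv2.INTER_CUBIC)
        for x in range((a+19)//20*20,c,20):
            X=int((x-a+.5)*f);cv2.line(e,(X,0),(X,6),(0,255,255),1);cv2.putText(e,str(x),(X-8,18),0,.35,(0,255,255),1)
        for y in range((b+19)//20*20,d,20):
            Y=int((y-b+.5)*f);cv2.line(e,(0,Y),(6,Y),(0,255,255),1);cv2.putText(e,str(y),(8,Y+4),0,.35,(0,255,255),1)
        cv2.imwrite(f"pics/{tag}_{i}.png",e)
E
```

```text
(no output)
```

View pics/w2_0.png

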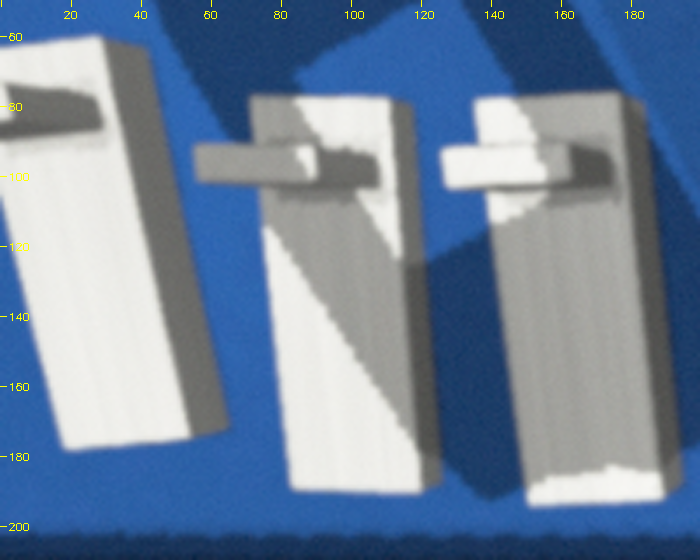

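View pics/w2_1.png

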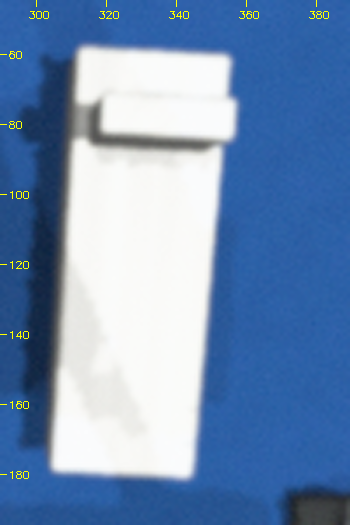

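View pics/w3_0.png

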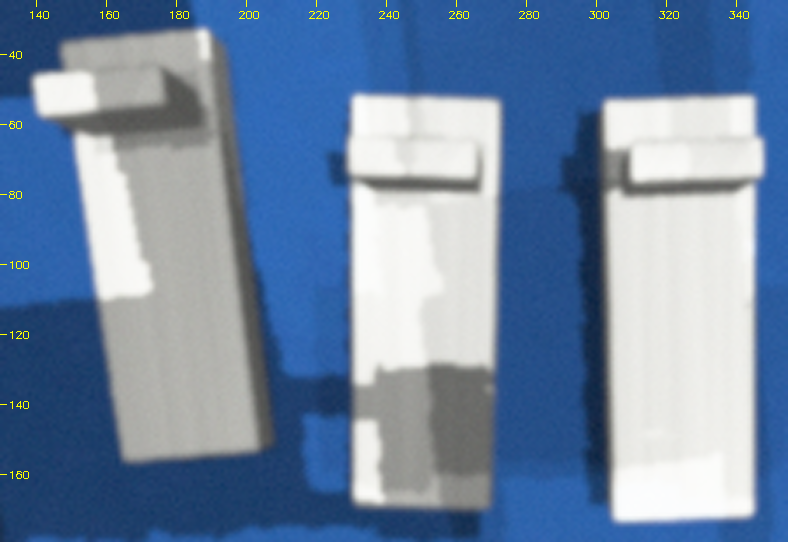

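View pics/w3_1.png

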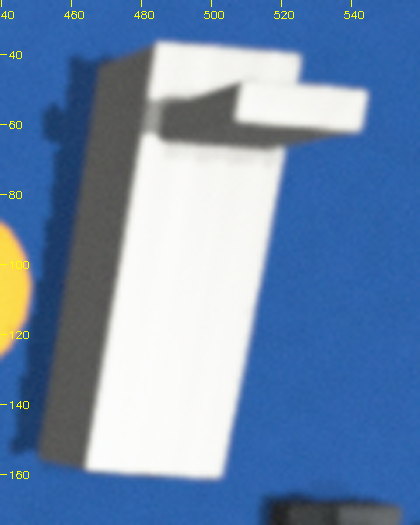

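```bash
python3 - <<'E'
import pickle,numpy as np
from h import *
A=pickle.load(open("w2.pkl","rb"));B=pickle.load(open("w3.pkl","rb"))
f=lambda p,a,b:(np.array(p,float)+.5)/3.5-.5+[a,b]
N=["noseR","noseL","rearR","rearL","tabR","tabL"]  # image left= -y
D={"P4":(([(65,450),(190,438),None,(103,37)],0,50),([(123,462),(259,451),(61,42),(208,28)],130,25)),
"P3":(([(291,489),(421,493),(251,95),(390,98),(195,183),(318,182)],0,50),([(352,502),(489,510),(352,95),(499,98),(349,177),(477,178)],130,25)),
"P2":(([(528,506),(664,499),(474,100),(620,93),(443,188),(570,187)],0,50),([(614,523),(754,516),(604,99),(754,96),(631,181),(763,177)],130,25)),
"P1":(([(51,471),(192,479),(77,47),(231,57),(102,135),(233,139)],290,45),([(87,469),(220,478),(156,41),(301,55),(235,121),(361,131)],440,25))}
def tri(p,q):
    o1,d1=rays(A,[p]);o2,d2=rays(B,[q]);d1=d1[0];d2=d2[0]
    s=np.linalg.lstsq(np.c_[d1,-d2],o2-o1,rcond=None)[0]
    x,y=o1+s[0]*d1,o2+s[1]*d2
    return (x+y)/2,np.linalg.norm(x-y)
for n,((p,a,b),(q,c,d)) in D.items():
    for k,(u,v) in enumerate(zip(p,q)):
        if u is None: continue
        X,e=tri(f(u,a,b),f(v,c,d)); print(n,N[k],X.round(1),round(e,1))
E
```

```text
P4 noseR [ 544.4 -141.    25.4] 0.0
P4 noseL [546.9 -91.5  25.5] 0.3
P4 rearL [407.2 -83.3  24.3] 0.3
P3 noseR [570.7 -62.6  19.1] 1.0
P3 noseL [579.5 -13.2  19.6] 0.2
P3 rearR [432.8 -39.9  17.6] 0.3
P3 rearL [441.    9.6  18.7] 0.5
P3 tabR [465.1 -39.3  64. ] 0.5
P3 tabL [ 4.705e+02 -1.000e-01  6.230e+01] 0.4
P2 noseR [588.   31.1  32. ] 0.6
P2 noseL [592.   81.   31.7] 0.4
P2 rearR [448.1  44.   31.9] 0.5
P2 rearL [453.1  93.3  31.1] 0.1
P2 tabR [479.3  46.   76.9] 0.3
P2 tabL [484.   85.3  77.6] 1.7
P1 noseR [592.9 227.1  39.9] 0.2
P1 noseL [602.6 276.4  37.4] 0.4
P1 rearR [455.8 251.8  38.5] 0.0
P1 rearL [464.9 301.7  37. ] 0.1
P1 tabR [487.2 252.4  80.1] 0.6
P1 tabL [493.8 290.9  81.1] 0.3
```

Identification is clear: P3 is the 20 mm plate, P4 the 26, P2 the 32 and P1 the 38. Next I'll locate the bar's edges.

```bash
python3 - <<'E'
import pickle,cv2,numpy as np
from h import *
d=pickle.load(open("d0.pkl","rb"));B=pickle.load(open("w3.pkl","rb"));A=pickle.load(open("w2.pkl","rb"))
# edges in columns: bright bar strip (low saturation, bright) in each view
def strip(im,cols,r0,r1):
    hsv=cv2.cvtColor(im["frame"],cv2.COLOR_RGB2HSV); out=[]
    g=cv2.cvtColor(im["frame"],cv2.COLOR_RGB2GRAY).astype(float)
    for c in cols:
        col=g[r0(c) if callable(r0) else r0:(r1(c) if callable(r1) else r1),c]; base=(r0(c) if callable(r0) else r0)
        dg=np.diff(col); i=np.argmax(dg); j=np.argmin(dg)
        out.append((c,base+i+.5,base+j+.5))
    return np.array(out)
s3=strip(B,[120,200,240,320,400,500],180,248);print("w3",s3.tolist())
s2=strip(A,[30,60,120,200,260,340],200,262);print("w2",s2.tolist())
line=lambda c:int(158+(c-195)*(173-158)/(340-195))
st=strip(d["top"],[200,220,250,280,300,320,335],lambda c:line(c)-9+0,lambda c:line(c)+18);print("top",st.tolist())
for z in (52,56,60,64,68,72,75):
    r=[]
    for im,s in((B,s3),(A,s2),(d["top"],st)):
        e=[]
        for k in(1,2):
            P=plane(im,s[:,[0,k]],z); a,b=np.polyfit(P[:,1],P[:,0],1); e+= [round(a*50+b,1),round(np.degrees(np.arctan(a)),2)]
        r.append(e)
    print(z,r)
g=d["top"]["frame"][135:200,215:365,::-1];cv2.imwrite("pics/t5.png",cv2.resize(g,None,fx=5,fy=5,interpolation=cv2.INTER_CUBIC))
E
```

```text
w3 [[120.0, 196.5, 229.5], [200.0, 196.5, 229.5], [240.0, 197.5, 230.5], [320.0, 197.5, 230.5], [400.0, 198.5, 231.5], [500.0, 198.5, 231.5]]
w2 [[30.0, 218.5, 249.5], [60.0, 218.5, 249.5], [120.0, 218.5, 250.5], [200.0, 219.5, 251.5], [260.0, 219.5, 251.5], [340.0, 219.5, 251.5]]
top [[200.0, 152.5, 164.5], [220.0, 154.5, 167.5], [250.0, 158.5, 170.5], [280.0, 161.5, 173.5], [300.0, 163.5, 176.5], [320.0, 166.5, 178.5], [335.0, 167.5, 180.5]]
52 [[np.float64(616.6), np.float64(7.75), np.float64(659.2), np.float64(7.79)], [np.float64(617.5), np.float64(7.73), np.float64(659.9), np.float64(7.8)], [np.float64(659.5), np.float64(7.85), np.float64(616.1), np.float64(7.97)]]
56 [[np.float64(615.7), np.float64(7.75), np.float64(657.9), np.float64(7.79)], [np.float64(616.4), np.float64(7.73), np.float64(658.3), np.float64(7.8)], [np.float64(658.6), np.float64(7.85), np.float64(615.4), np.float64(7.97)]]
60 [[np.float64(614.8), np.float64(7.75), np.float64(656.6), np.float64(7.79)], [np.float64(615.2), np.float64(7.73), np.float64(656.8), np.float64(7.8)], [np.float64(657.8), np.float64(7.85
[... 264 characters left out ...]
7.97)]]
68 [[np.float64(613.0), np.float64(7.75), np.float64(654.0), np.float64(7.79)], [np.float64(612.9), np.float64(7.73), np.float64(653.6), np.float64(7.8)], [np.float64(656.1), np.float64(7.85), np.float64(613.1), np.float64(7.97)]]
72 [[np.float64(612.1), np.float64(7.75), np.float64(652.7), np.float64(7.79)], [np.float64(611.7), np.float64(7.73), np.float64(652.0), np.float64(7.8)], [np.float64(655.2), np.float64(7.85), np.float64(612.3), np.float64(7.97)]]
75 [[np.float64(611.4), np.float64(7.75), np.float64(651.7), np.float64(7.79)], [np.float64(610.8), np.float64(7.73), np.float64(650.8), np.float64(7.8)], [np.float64(654.6), np.float64(7.85), np.float64(611.8), np.float64(7.97)]]
```

View pics/t5.png

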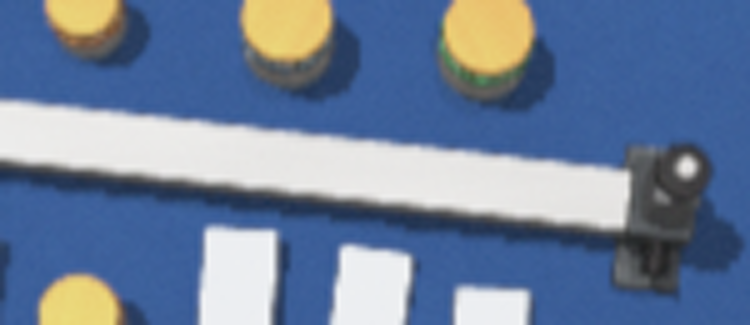

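Bar: near face at x≈613.6+0.137(y−50), yaw about −7.8°, top at z≈65. I'm approaching plate a (tab at 461.8, −19).

move_arm(increments=[70, 124, -39, 140, 2, 70, 124, -39, 140, 2, 70, 124, -39, 140, 2, 70, 124, -39, 140, 2, 70, 124, -39, 190, 2, 70, 124, -39, 190, 2, 70, 124, -39, 190, 2])

```text
t: 4.05
ee_pos: [463.2, -19.4, 111.9]
orientation: [0.256, 3.131, -0.002]
ft_force: [-0.0, -0.2, -0.0]
width: 63.7
```

```bash
python3 snap.py w4
```

```text
4.05 [463.2 -19.4 111.9] [[-0.987, 0.163, 0.0], [0.163, 0.987, -0.001], [-0.001, -0.001, -1.0]] [-0.  -0.2 -0. ] 0.0209
```

View pics/w4.png

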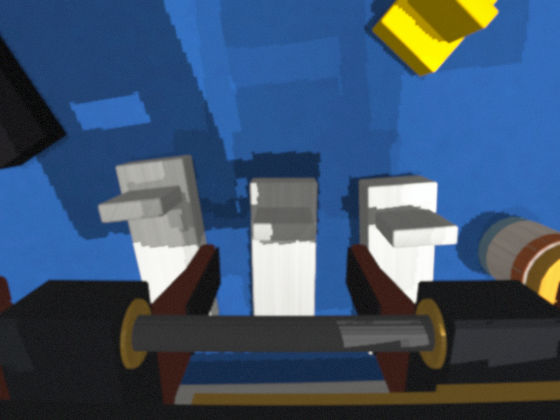

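The tab (columns 252–315) is centred between the fingers. Going down and closing.

move_arm(increments=[70, 1, 0, 60, 0, 70, 1, 0, 86, 0, 70, 1, 0, 86, 0, 150, 1, 0, 86, 0, 150, 1, 0, 86, 0, 150, 1, 0, 86, 0, 150, 1, 0, 86, 0])

```text
t: 4.97
ee_pos: [463.6, -19.4, 27.5]
orientation: [0.256, 3.127, -0.001]
ft_force: [-1.2, 0.5, 7.7]
width: 40.3
```

move_arm(increments=[255, 0, 0, -1, 0, 255, 0, 0, -1, 0])

```text
t: 5.22
ee_pos: [463.4, -19.4, 28.7]
orientation: [0.256, 3.127, -0.001]
ft_force: [-0.3, 0.3, -3.7]
width: 39.5
```

```bash
python3 snap.py w5
```

```text
5.225 [463.4 -19.4  28.7] [[-0.987, 0.163, 0.004], [0.163, 0.987, -0.001], [-0.004, -0.001, -1.0]] [-0.3  0.3 -3.7] 0.008
```

View pics/w5.png

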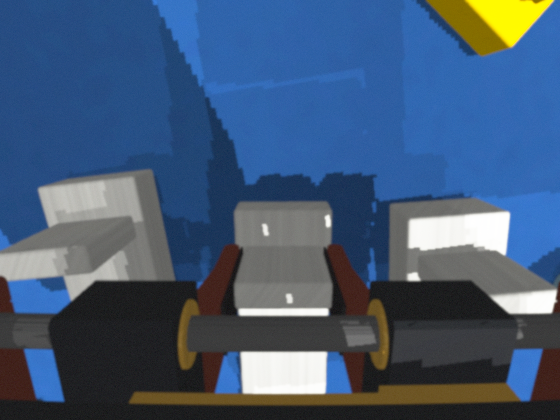

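move_arm(increments=[255, -6, 0, -0.4, -0.5, 255, -14, 0, -0.4, -1, 255, -22, 1, -0.4, -1.5, 255, -30, 1, -0.4, -1.5, 255, -38, 1, -0.4, -1.5, 255, -46, 1, -0.4, -1.5, 255, -54, 1.5, -0.4, -1.5, 255, -62, 2, -0.4, -1.5, 255, -71, 2, -0.4, -1.5, 255, -71, 2, -0.4, -1.5])

```text
t: 6.52
ee_pos: [534.7, -29.1, 29.3]
orientation: [0.215, 3.13, -0.002]
ft_force: [-0.6, 0.2, -2.7]
width: 39.7
```

```bash
cat > tops.py <<'E'
import sys,pickle,cv2
from workcell import ctrl
d={n:ctrl.get_image(n) for n in("scene","top")}
pickle.dump(d,open(sys.argv[1]+".pkl","wb"))
a=d["top"]["frame"][120:250,180:370,::-1];b=d["scene"]["frame"][190:290,190:410,::-1]
a=cv2.resize(a,(int(190*3),390),interpolation=cv2.INTER_CUBIC);b=cv2.resize(b,(int(220*3.4),340),interpolation=cv2.INTER_CUBIC)
cv2.imwrite(f"pics/{sys.argv[1]}_t.png",a);cv2.imwrite(f"pics/{sys.argv[1]}_s.png",b)
o=ctrl.get_obs();print(o["t"],o["ee_pos"].round(1),o["ft_force"].round(1),o["width"])
E
python3 tops.py a1
```

```text
6.625 [533.4 -29.   29. ] [-0.2  0.4 -3.6] 39.71546280422486
```

View pics/a1_s.png

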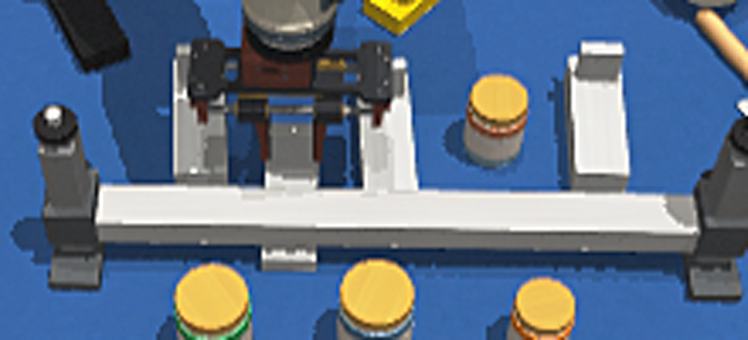

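View pics/a1_t.png

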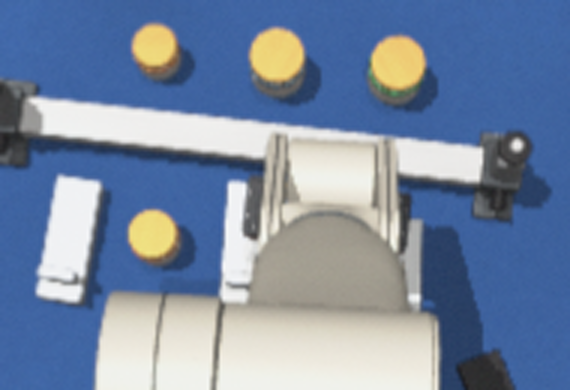

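Plate a is through: in the scene view its nose shows beyond the bar at about (290,258), and the force stayed low. Releasing it and going to b.

move_arm(increments=[255, 0, 0, 0.6, 0, 70, 0, 0, 0.6, 0, 70, 0, 0, 0.6, 0, 70, 0, 0, 0.6, 0, 70, 0, 0, -60, 0, 70, 0, 0, -90, 0, 70, 91, -94, -90, -4.5, 70, 91, -94, -90, -4.5, 70, 91, -94, -90, -4.5, 70, 91, -94, -90, -4.5])

```text
t: 7.88
ee_pos: [430.8, -110.0, 119.3]
orientation: [0.094, 3.136, -0.002]
ft_force: [0.3, -0.5, -1.0]
width: 63.9
```

```bash
python3 snap.py w6;python3 tops.py a2
```

```text
7.875 [ 430.8 -110.   119.3] [[-0.998, 0.06, 0.004], [0.06, 0.998, -0.001], [-0.004, -0.001, -1.0]] [ 0.3 -0.5 -1. ] 0.0273
8.025 [ 431.6 -109.2  119. ] [-0.2 -0.9 -0.1] 63.89718496879955
```

View pics/w6.png

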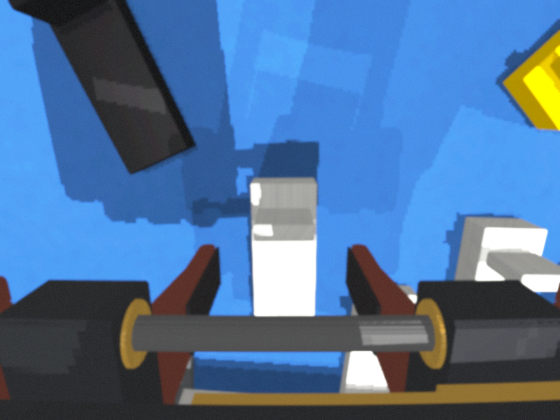

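View pics/a2_s.png

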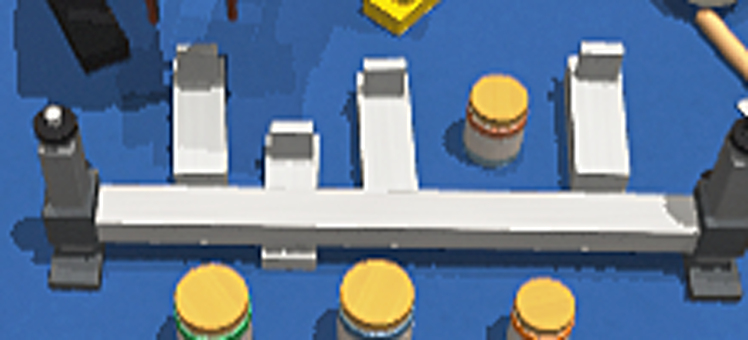

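Tab b (columns 252–315) is centred, and a is still lying under the bar.

move_arm(increments=[70, 0, 0, 50, 0, 70, 0, 0, 85, 0, 70, 0, 0, 85, 0, 255, 0, 0, 85, 0, 255, 0, 0, 85, 0, 255, 0, 0, 85, 0, 255, 0, 0, 85, 0, 255, 0, 0, 85, 0])

```text
t: 9.02
ee_pos: [432.9, -109.6, 35.2]
orientation: [0.091, 3.134, -0.003]
ft_force: [-0.4, 1.2, 7.8]
width: 40.1
```

move_arm(increments=[255, 0, 0, -0.6, 0, 255, -8, -0.5, -0.6, 1, 255, -18, -1.5, -0.6, 2.5, 255, -28, -2, -0.6, 4, 255, -36, -3, -0.6, 4.4, 255, -40, -3, -0.6, 4.4, 255, -42, -3, -0.6, 4.4, 255, -44, -3.5, -0.6, 4.4, 255, -46, -3.5, -0.6, 4.4, 255, -48, -3.5, -0.6, 4.4, 255, -50, -4, -0.6, 4.4, 255, -52, -4, -0.6, 4.4])

```text
t: 10.52
ee_pos: [484.7, -116.6, 36.1]
orientation: [0.211, 3.128, -0.002]
ft_force: [0.1, 0.1, -1.9]
width: 39.7
```

```bash
python3 tops.py b1
```

```text
10.625 [ 484.9 -116.6   36.1] [-0.6 -0.4 -3.9] 39.89879323281827
```

View pics/b1_s.png

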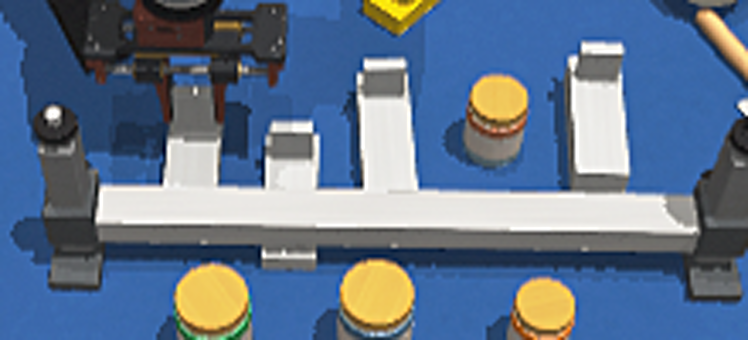

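move_arm(increments=[255, -3, 0, 0.5, 0, 255, -7, 0, 0.5, 0, 255, -12, 0, 0.5, 0, 255, -17, 0, 0.5, 0, 255, -22, 0, 0.5, 0, 255, -28, 0, 0.5, 0, 255, -33, 0, 0.5, 0, 255, -38, 0, 0.5, 0, 255, -38, 0, 0.5, 0, 255, -38, 0, 0.8, 0])

```text
t: 11.88
ee_pos: [522.3, -121.6, 35.5]
orientation: [0.211, 3.128, -0.002]
ft_force: [-0.1, -0.7, -3.4]
width: 39.7
```

```bash
python3 tops.py b2
```

```text
11.975 [ 522.2 -121.7   35.5] [-0.  -0.1 -2.3] 39.94816283143828
```

View pics/b2_s.png

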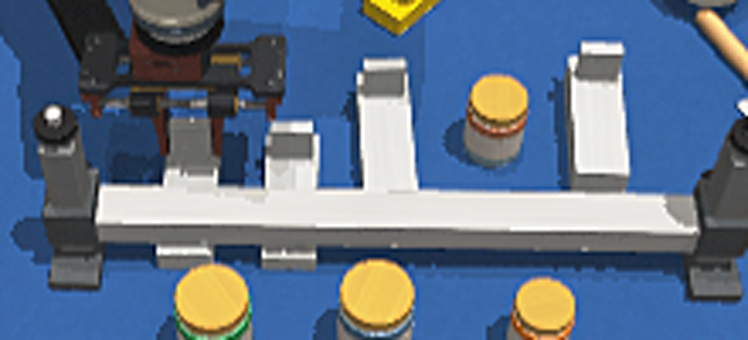

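Plate b goes in too, with its nose visible beyond the bar at (185,255) and no resistance. Releasing b, then drawing a back.

move_arm(increments=[70, 0, 0, 0.4, 0, 70, 0, 0, 0.4, 0, 70, 0, 0, 0.4, 0, 70, 0, 0, -60, 0, 70, 1.5, 93.4, -60, 0, 70, 1.5, 93.4, -60, 0, 70, 1.5, 93.4, -60, 0, 70, 1.5, 93.4, 6, 0, 70, 1.5, 93.4, 6.5, 0, 255, 1.5, 93.4, 6.5, 0, 255, 1.5, 93.4, 6.5, 0, 255, 1.5, 93.4, 6.5, 0])

```text
t: 13.48
ee_pos: [534.6, -29.2, 30.8]
orientation: [0.211, 3.125, -0.002]
ft_force: [-0.6, -1.3, 6.6]
width: 39.8
```

move_arm(increments=[255, 0, 0, -0.3, 0, 255, 6, 0, -0.3, 0, 255, 16, 0, -0.3, 0, 255, 28, 0, -0.3, 0, 255, 40, 0, -0.3, 0, 255, 52, 0, -0.3, 0, 255, 64, 0, -0.3, 0, 255, 76, 0, -0.3, 0, 255, 76, 0, 0, 0])

```text
t: 14.6
ee_pos: [458.3, -18.8, 30.7]
orientation: [0.211, 3.125, -0.002]
ft_force: [-1.9, 0.2, 17.5]
width: 39.9
```

```bash
python3 tops.py a3
```

```text
14.7 [458.3 -18.8  30.8] [-2.9  1.1 14.7] 40.16193342788832
```

View pics/a3_s.png

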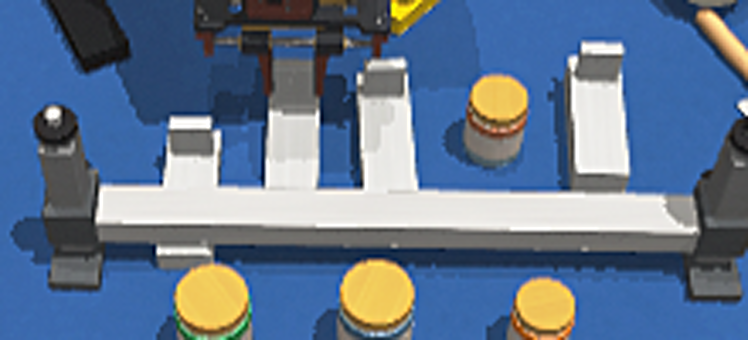

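Plate a is drawn back. Moving to c.

move_arm(increments=[70, 0, 0, 0, 0, 70, 0, 0, 0, 0, 70, 0, 0, 0, 0, 70, 0, 0, -60, 0, 70, 0, 0, -80, 0, 70, -5.5, 87, -80, -2.5, 70, -5.5, 87, -80, -2.5, 70, -5.5, 87, -80, -2.5, 70, -5.5, 87, -80, -2.5])

```text
t: 15.82
ee_pos: [474.2, 66.4, 110.4]
orientation: [0.143, 3.131, -0.003]
ft_force: [0.2, -0.3, -0.6]
width: 63.5
```

```bash
python3 snap.py w7
```

```text
15.825 [474.2  66.4 110.4] [[-0.996, 0.091, 0.007], [0.091, 0.996, -0.002], [-0.008, -0.002, -1.0]] [ 0.2 -0.3 -0.6] 0.016
```

View pics/w7.png

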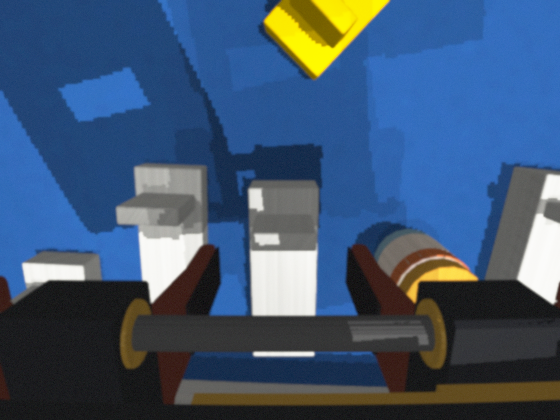

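Centred on tab c (columns 250–318), and the jar is clear of the right-hand finger.

move_arm(increments=[70, -1, 0, 40, 0, 70, -1, 0, 69, 0, 70, -1, 0, 69, 0, 255, -1, 0, 69, 0, 255, -1, 0, 69, 0, 255, -1, 0, 69, 0, 255, -1, 0, 69, 0, 255, -1, 0, 69, 0])

```text
t: 16.88
ee_pos: [476.5, 65.9, 42.4]
orientation: [0.144, 3.129, -0.003]
ft_force: [-1.1, -1.4, 7.6]
width: 39.5
```

move_arm(increments=[255, -3, 0, -0.3, 0.5, 255, -9, -0.5, -0.4, 1.5, 255, -15, -0.5, -0.4, 2.5, 255, -18, -1, -0.4, 2.6, 255, -20, -1, -0.4, 2.6, 255, -22, -1, -0.4, 2.6, 255, -24, -1, -0.4, 2.6, 255, -26, -1, -0.4, 2.6, 255, -28, -1, -0.4, 2.6])

```text
t: 18.0
ee_pos: [504.3, 62.4, 43.1]
orientation: [0.214, 3.125, -0.002]
ft_force: [-0.2, 0.2, -4.7]
width: 40.2
```

```bash
python3 tops.py c1
```

```text
18.1 [504.6  62.4  43.2] [-0.6 -0.  -4.2] 39.60132492063796
```

View pics/c1_s.png

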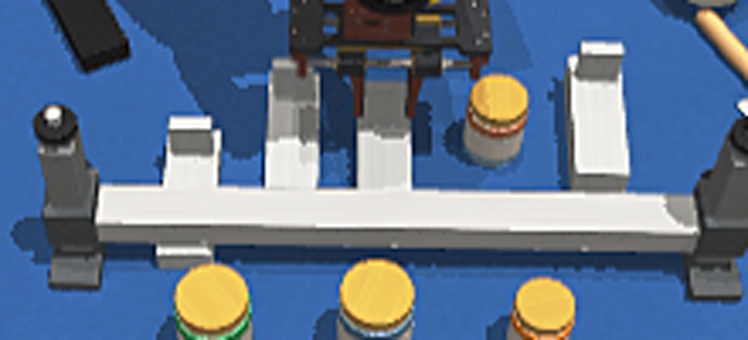

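move_arm(increments=[255, 0, 0, 0.5, 0, 255, 0, 0, 0.6, 0, 255, -2, 0, 0.6, 0, 255, -4, 0, 0.6, 0, 255, -6, 0, 0.6, 0, 255, -8, 0, 0.6, 0, 255, -10, 0, 0.6, 0])

```text
t: 18.98
ee_pos: [514.6, 61.0, 42.6]
orientation: [0.215, 3.125, -0.002]
ft_force: [0.1, -0.9, -4.2]
width: 39.6
```

move_arm(increments=[255, -3, 0, 0.4, 0, 255, -7, 0, 0.5, 0, 255, -12, 0, 0.5, 0, 255, -17, 0, 0.5, 0, 255, -22, 0, 0.5, 0, 255, -27, 0, 0.5, 0, 255, -31, 0, 0.5, 0, 255, -31, 0, 0.6, 0])

```text
t: 19.98
ee_pos: [546.3, 56.6, 42.5]
orientation: [0.214, 3.123, -0.002]
ft_force: [-0.6, -0.7, 2.6]
width: 39.0
```

```bash
python3 tops.py c2
```

```text
20.075 [546.3  56.6  42.5] [ 0.1 -1.3 -0.8] 39.814041721734526
```

View pics/c2_s.png

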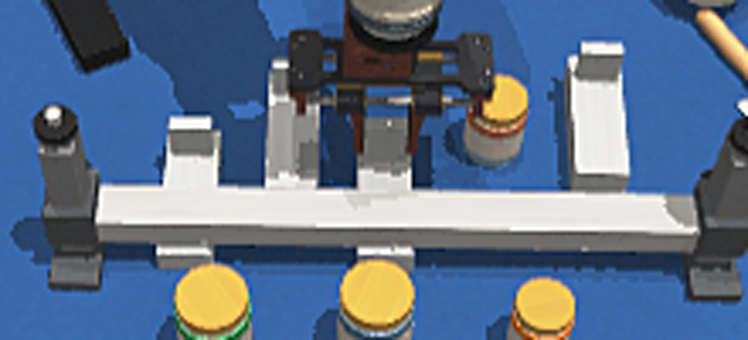

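Plate c goes in freely, its nose past the far side at (385,255). Releasing c and drawing b back.

move_arm(increments=[70, 0, 0, 0, 0, 70, 0, 0, 0, 0, 70, 0, 0, 0, 0, 70, 0, 0, -60, 0, 70, -0.5, -60, -60, 0, 70, -0.5, -120, -60, 0, 70, -0.5, -180, -60, 0, 70, -0.5, -180, -60, 0, 70, -0.5, -180, -60, 0, 70, -0.5, -180, -60, 0])

```text
t: 21.32
ee_pos: [521.7, -120.3, 102.5]
orientation: [0.212, 3.123, -0.002]
ft_force: [-0.3, 0.1, -0.0]
width: 64.0
```

```bash
python3 snap.py w8; python3 tops.py c3
```

```text
21.325 [ 521.7 -120.3  102.5] [[-0.991, 0.135, 0.011], [0.135, 0.991, -0.002], [-0.011, -0.0, -1.0]] [-0.3  0.1 -0. ] 0.0061
21.475 [ 521.7 -120.4  102.5] [-0.7  0.1  0.6] 63.595544658693285
```

View pics/w8.png

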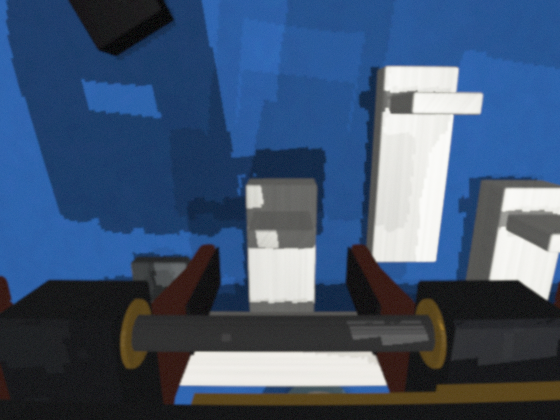

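View pics/c3_s.png

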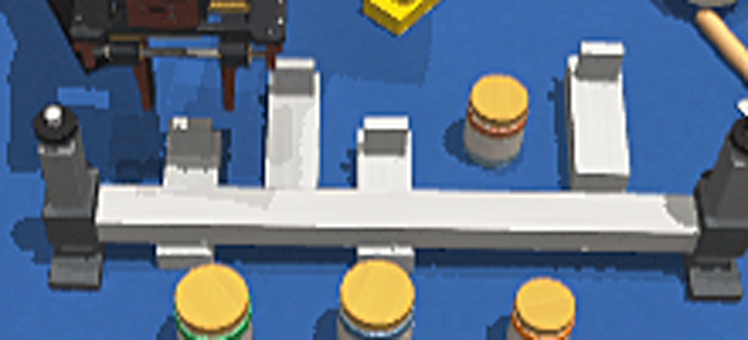

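move_arm(increments=[70, 0, -1, 40, 0, 70, 0, -1, 66, 0, 70, 0, -1, 66, 0, 255, 0, -1, 66, 0, 255, 0, -1, 66, 0, 255, 0, -1, 66, 0, 255, 0, -1, 66, 0])

```text
t: 22.35
ee_pos: [523.0, -121.7, 37.5]
orientation: [0.211, 3.121, -0.002]
ft_force: [-0.6, 0.5, 7.6]
width: 39.6
```

move_arm(increments=[255, 0, 0, -0.5, 0, 255, 6, 0, -0.5, 0, 255, 16, 0, -0.5, 0, 255, 28, 0, -0.5, 0, 255, 40, 0, -0.5, 0, 255, 52, 0, -0.5, 0, 255, 64, 0, -0.5, 0, 255, 74, 0, -0.5, 0, 255, 74, 0, -0.3, 0, 70, 74, 0, -0.3, 0, 70, 74, 0, -0.3, 0, 70, 74, 0, -0.3, 0])

```text
t: 23.85
ee_pos: [449.2, -111.5, 36.6]
orientation: [0.211, 3.122, -0.002]
ft_force: [0.4, -0.5, 0.2]
width: 63.4
```

move_arm(increments=[70, 0, 0, -55, 0, 70, 0, 0, -80, 0, 70, 5, 60, -80, 0, 70, 16, 385, -80, 2.5, 70, 16, 385, -80, 2.5, 70, 16, 385, -80, 2.5, 70, 16, 385, -80, 2.5, 70, 16, 385, -80, 2.5, 70, 16, 385, -80, 2.5, 70, 16, 385, -80, 2.5, 70, 16, 385, -80, 2.5])

```text
t: 25.22
ee_pos: [483.7, 270.6, 115.9]
orientation: [0.281, 3.118, -0.003]
ft_force: [0.8, -1.1, -0.6]
width: 63.6
```

```bash
python3 snap.py w9; python3 tops.py d0b
```

```text
25.225 [483.7 270.6 115.9] [[-0.984, 0.179, 0.011], [0.179, 0.984, -0.003], [-0.011, -0.001, -1.0]] [ 0.8 -1.1 -0.6] 0.0087
25.375 [484.3 270.8 116.3] [0.1 0.2 0.1] 63.71299415456641
```

View pics/w9.png

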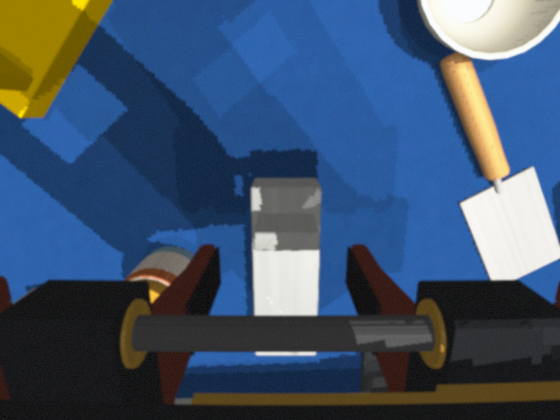

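View pics/d0b_t.png

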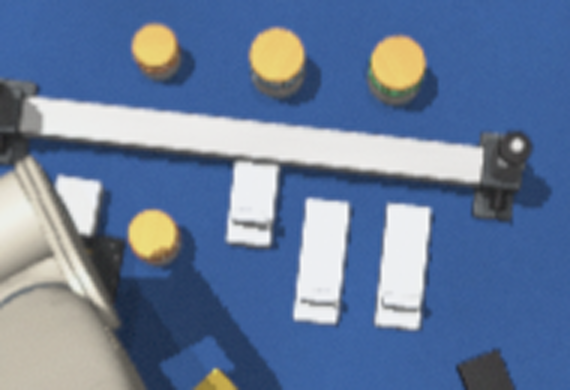

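move_arm(increments=[70, 0, 1.5, 40, 0, 70, 0, 1.5, 69, 0, 70, 0, 1.5, 69, 0, 255, 0, 1.5, 69, 0, 255, 0, 1.5, 69, 0, 255, 0, 1.5, 69, 0, 255, 0, 1.5, 69, 0, 255, 0, 1.5, 69, 0])

```text
t: 26.38
ee_pos: [486.0, 272.3, 48.4]
orientation: [0.282, 3.115, -0.001]
ft_force: [-0.4, -2.1, 6.8]
width: 39.7
```

move_arm(increments=[255, -4, 0, -0.2, -0.5, 255, -12, 0.5, -0.2, -1.5, 255, -20, 1, -0.2, -2.4, 255, -28, 1, -0.2, -2.4, 255, -34, 1.5, -0.2, -2.4, 255, -36, 1.5, -0.2, -2.4, 255, -38, 1.5, -0.2, -2.4, 255, -40, 1.5, -0.2, -2.4, 255, -40, 1.5, -0.2, -2.4])

```text
t: 27.5
ee_pos: [525.7, 266.6, 49.1]
orientation: [0.217, 3.121, -0.001]
ft_force: [0.1, 0.5, -6.2]
width: 39.8
```

move_arm(increments=[255, -1, 0, 0, 0, 255, -2, 0, 0, 0, 255, -3, 0, 0, 0, 255, -4, 0, 0, 0, 255, -4, 0, 0, 0])

```text
t: 28.12
ee_pos: [528.5, 265.9, 48.9]
orientation: [0.217, 3.123, -0.003]
ft_force: [-4.6, 1.0, -4.2]
width: 39.8
```

Contact is beginning (Fx −4.6). Fz shows the plate slightly lifted, so I'll back off, let it sit flat and push again to confirm.

move_arm(increments=[255, 4, 0, 0, 0, 255, 4, 0, 0.8, 0, 255, 4, 0, 1, 0, 255, 2, 0, 1, 0, 255, 0, 0, 1, 0, 255, -1, 0, 1, 0, 255, -2, 0, 1, 0, 255, -3, 0, 1, 0, 255, -3, 0, 1, 0])

```text
t: 29.25
ee_pos: [528.6, 266.0, 48.3]
orientation: [0.218, 3.128, -0.003]
ft_force: [-17.1, 4.7, 10.5]
width: 40.5
```

```bash
python3 tops.py d1; python3 snap.py w10
```

```text
29.35 [528.6 265.9  48.3] [-16.    4.3  10.8] 39.612827351348216
29.35 [528.6 265.9  48.3] [[-0.99, 0.139, 0.006], [0.139, 0.99, -0.003], [-0.006, -0.002, -1.0]] [-16.    4.3  10.8] 0.0016
```

View pics/d1_s.png

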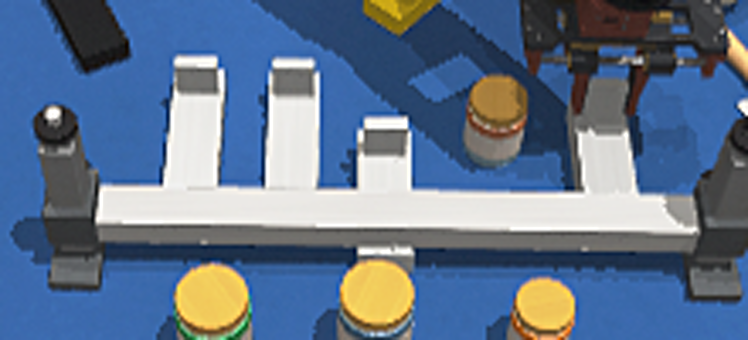

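Plate d is stopped by the bar: 17 N with no advance, nose at 0 mm past the near face by my reckoning, consistent with the camera estimate. Drawing it back 30 mm, clear of the bar, then releasing.

move_arm(increments=[255, 4, 0, 0, 0, 255, 10, 0, -0.6, 0, 255, 18, 0, -0.6, 0, 255, 26, 0, -0.6, 0, 255, 30, 0, -0.6, 0, 255, 30, 0, -0.3, 0, 70, 30, 0, -0.3, 0, 70, 30, 0, -0.3, 0, 70, 30, 0, -0.3, 0, 70, 30, 0, -60, 0, 70, 30, 0, -120, 0, 70, 30, 0, -180, 0])

```text
t: 30.9
ee_pos: [497.7, 270.5, 230.0]
orientation: [0.218, 3.128, -0.003]
ft_force: [1.0, 0.7, -0.3]
width: 63.7
```

```bash
python3 - <<'E'
from workcell import ctrl
o=ctrl.get_obs();print(o["ee_pos"],o["orientation"])
E
```

```text
[497.73033207 270.45162448 230.03233856] [ 0.2184532   3.12764376 -0.00340426]
```

move_arm(increments=[0, 0, -20, -50, 0, 0, -225, -221, -70, 0, 0, -225, -221, -70, 0, 0, -225, -221, -70, 0, 0, -225, -221, -70, 0, 0, -225, -221, -70, 0, 0, -225, -221, -70, 0, 0, -225, -221, -70, 0, 0, -225, -221, -70, 0])

```text
t: 32.02
ee_pos: [688.6, 21.7, 301.8]
orientation: [0.216, 3.128, -0.003]
ft_force: [-1.8, -0.1, -0.6]
width: 87.4
```

```bash
python3 snap.py w11
```

```text
32.025 [688.6  21.7 301.8] [[-0.99, 0.138, 0.006], [0.138, 0.99, -0.002], [-0.006, -0.002, -1.0]] [-1.8 -0.1 -0.6] 0.0041
```

View pics/w11.png

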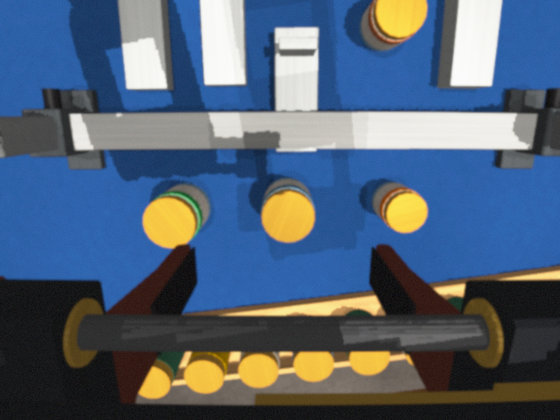

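```bash
python3 - <<'E'
import pickle,cv2
im=pickle.load(open("w11.pkl","rb"))["frame"][:,:,::-1]
cv2.imwrite("pics/w11c.png",cv2.resize(im[60:180,90:320],None,fx=3.4,fy=3.4,interpolation=cv2.INTER_CUBIC))
cv2.imwrite("pics/w11d.png",cv2.resize(im[90:170,265:335],None,fx=7,fy=7,interpolation=cv2.INTER_CUBIC))
E
```

```text
(no output)
```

View pics/w11c.png

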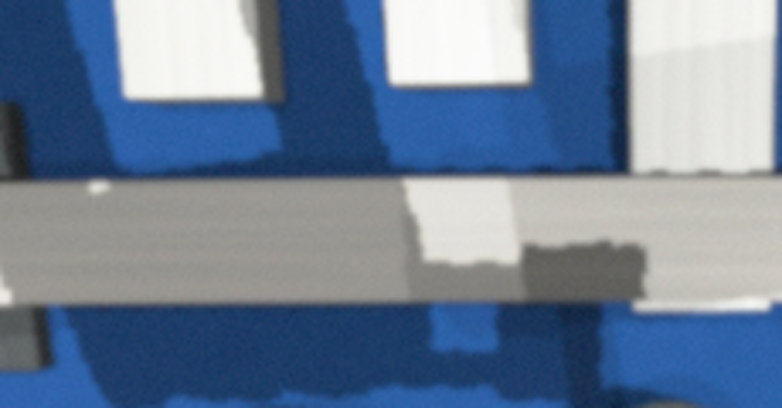

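View pics/w11d.png

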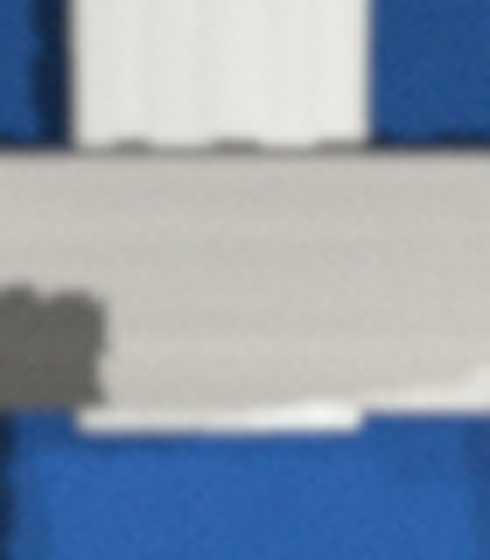

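```bash
python3 - <<'E'
import pickle,numpy as np
from h import *
W=pickle.load(open("w11.pkl","rb"))
xp=lambda P:((P[:,0]-613.6)*.991-(P[:,1]-50)*.136).round(1)
yp=lambda P:((P[:,0]-613.6)*.136+(P[:,1]-50)*.991).round(1)
f=lambda p:(np.array(p,float)+.5)/7-.5+[265,90]
g=lambda p:(np.array(p,float)+.5)/3.4-.5+[90,60]
P=plane(W,f([(80,436),(360,433)]),32);print("c nose",xp(P),P.round(1).tolist())
for z in(66,69):print("bar far,near",z,xp(plane(W,f([(80,411),(360,411)]),z)),xp(plane(W,f([(80,152),(360,149)]),z)))
print("b nose",xp(plane(W,g([(125,100),(268,99)]),26)),"a nose",xp(plane(W,g([(389,87),(530,84)]),20)))
print("d nose",xp(plane(W,[(440,87),(490,88)],38)))
E
python3 tops.py e1
```

```text
c nose [47.4 46.9] [[656.9, 17.0, 32.0], [663.2, 65.9, 32.0]]
bar far,near 66 [40.1 40.2] [-0.3 -0.7]
bar far,near 69 [39.9 39.9] [-0.3 -0.7]
b nose [-28.4 -28. ] a nose [-32.1 -32.8]
d nose [-28.9 -28.6]
32.175 [688.9  21.6 302.1] [-0.2  0.   0.9] 87.80077526373441
```

View pics/e1_s.png

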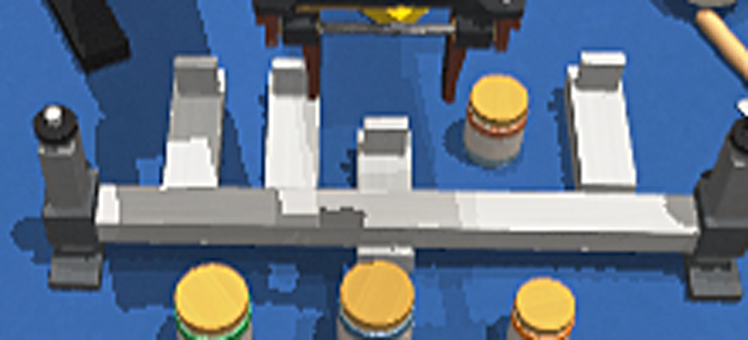

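View pics/e1_t.png

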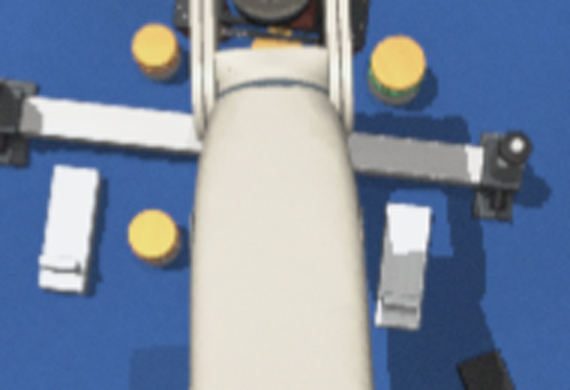

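```bash
python3 - <<'E'
from workcell import ctrl
print(ctrl.close_job())
E
```

```text
the job is handed in; nothing more can be done
None
```

The gap is at least 32 mm and less than 38 mm: the 20, 26 and 32 mm plates slid under freely in that order, and the 38 mm plate was stopped. The bar held it at about 17 N with no advance. I had first set it down flat, to rule out a false stop from it being slightly lifted.

**Final state, measured in the last wrist picture:**

| Plate | Nose position |
|---|---|
| 20 mm | about 32 mm clear on the near side |
| 26 mm | about 28 mm clear on the near side |
| 32 mm | under the bar, about 7 mm past its far side (6 mm by arm travel) |
| 38 mm | about 29 mm clear on the near side |

- **Near-face check:** the position where the 38 mm plate stopped agreed with the camera estimate of the near face to about 1 mm.
- **Bystanders:** the jars are where they were in the last pictures. I stayed clear of the bowl, tiles and look-alikes but did not measure them again.
- **Forces and time:** the highest wrist force I read was about 20 N. The job was handed in at about 32 s with the gripper open and touching nothing.
- **Not perfect:** some plates were lifted slightly, by less than about 1 mm, while being slid, and were released back onto the table.

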